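Flip the leaf mount onto the document camera

TASK

The leaf mount lies face down on the desk in front of the document camera. Without picking it up, push it with the fingertips against the front edge of the camera's base plate until it tips up and flips over onto the plate, and leave it lying flat there, leaf side up and wholly on the base plate. Leave the dropper bottle, the dish and the big bottle alone.

Things in the scene. Friction and masses are not known exactly. Their poses are not given: they have to be found in the camera images.
- mount: square leaf mount, rigid slab 90 x 90 x 12 mm with square sides, about 120 g. Origin at its centre (mid thickness). z points out of the plain green back: up at the start, lying face down on the desk; down when the leaf side (cream with a leaf) is up. x and y parallel its sides. It starts on the robot's side of the base plate, about 5 to 65 mm clear, turned up to 15 degrees from square to the plate
- corner0 (a point): corner of the leaf mount at mid thickness, at x = 45 mm, y = 45 mm in its frame
- corner1 (a point): corner of the leaf mount at mid thickness, at x = -45 mm, y = 45 mm in its frame
- corner2 (a point): corner of the leaf mount at mid thickness, at x = -45 mm, y = -45 mm in its frame
- corner3 (a point): corner of the leaf mount at mid thickness, at x = 45 mm, y = -45 mm in its frame
- visualiser: grey document camera, folded, fixed to the desk. Its base plate, lying on the desk, is 200 (x) x 250 (y) x 10 mm thick; origin at the centre of the plate's underside, x away from the robot (turned up to 15 degrees), z up. Its front edge, facing the robot, is a straight upright face 10 mm high at x = -100 mm
- arm (a point): foot of the middle of the folded camera arm (hinge block, bar and camera head, fixed), which lies along the rear edge of the base plate: it takes up x = 62 to 98 mm, y = -123 to 123 mm of the plate's top and rises to 40 mm above the desk. The plate is free in front of it
- front_edge (a point): middle of the upper front edge of the base plate, 10 mm above the desk; axes as the document camera's; the edge runs along y
- dropper: amber dropper bottle with a blue teat, 30 mm across, 94 mm tall, loose, upright beside the base plate; origin at the centre of its underside. Leave alone
- dish: flat clear dish with lid, 86 mm across, 15 mm high, loose, beside the base plate; origin at the centre of its underside. Leave alone
- flask: big amber bottle with a white cap, 86 mm across, 190 mm tall, loose, standing to the right of the mount; origin at the centre of its underside. Leave alone
Mind the look-alikes: they are no part of the job. What is meant by the mount is not blue or pink, and is the smaller of those in its own colour.

How it is judged:
By the outcome, as a careful person would: the job done as asked, in the order asked, and still so for the second after the job is handed in, with the robot touching nothing.
It also fails if it takes over 67 s, if anything falls off the work surface, if the arm or the gripper's body presses on something with over 40 N, if the wrist force passes 120 N, or if a joint passes its speed limit or range.

ROBOT

A 6-joint arm with a two-finger parallel gripper is mounted at the origin on the work surface. World frame = base frame: x ahead of the robot, y to its left, z up, the work surface at z = 0. Lengths are in m, angles in rad, forces in N, time in s.
With the tool pointing down it reaches from about 0.35 to 0.975 m from the base axis. Payload 7.1 kg.
Tool frame: the origin (TCP) lies midway between the tips of the shut fingers; the grasp point (between the pads) lies 19 mm behind it; z points along the fingers, y is the line along which they close (so a half turn about z gives the same grasp; the last joint's range is limited). The gripper opens to 88 mm and grips with 3 to 60 N. Pads are 20 mm wide; open, the fingers measure 115 mm over their backs; the gripper's body (75 mm by 178 mm) begins 61 mm behind the grasp point.
Start: joints at [-1.217, 0.423, 1.63, -0, 1.089, -0.019], TCP at [0.228, -0.582, 0.223] pointing down, gripper open.
Joint ranges: [-3, 3], [-0.9, 2.11], [0.09, 2.58], [-1.31, 4.45], [0.11, 2.69], [-2.54, 2.54]. Speed limits (rad/s): [2.39, 2.39, 3.01, 3.14, 3.14, 3.14].

INTERFACE

Orientations are given as a unit quaternion [w, x, y, z].
In Python, from station import move_pose, movel, movej, command_gripper, wait, inverse_kinematics, read_camera, camera_info, MotionError, job_done, get_time, get_joint_pos, get_qvel, get_effort, get_tcp_pos, get_ee_rot, get_ft_force, get_ft_torque, get_grip_width, get_finger_force gives the robot as it stands. Calls block until the motion is done:
- move_pose(position, orientation): joint-space move of the TCP to a pose.
- movel(position, frame=None, v=0.15, until_force=None): straight line of the TCP; frame=None keeps the orientation; v is the mean speed in m/s. With until_force (N) it stops when the force on the tool has changed by that much, and returns True; else False.
- movej(angles): joint-space move.
- command_gripper(opening): opening from 0.0 (shut) to 1.0 (fully open); the grip force is fixed at half the most; returns when the fingers have stopped.
- wait(seconds).
- inverse_kinematics(position, orientation): joint angles nearest the present ones, or None.
- read_camera(name): name is "scene" or "top" or "wrist"; returns the picture (384x512x3 uint8, red, green, blue); there is no depth.
- camera_info(name): a dict with "intrinsics" (3x3 intrinsics, pixels), "dist" ([k1, k2, p1, p2, k3] as OpenCV has them; the pictures are not rectified), "T" (4x4, takes a point from camera to world coordinates); the wrist camera has in their place "tool_from_camera" (4x4, takes a point from camera to tool coordinates, whose origin is the TCP and whose axes are the flange's). Camera axes: x right, y up, looking along -z (the intrinsics and any distortion apply to the point x, -y, -z); pixel columns grow to the right and rows downward; lengths in m; the calibration is good to about 2 mm. A picture is of the moment at which its call begins: read the wrist's pose just before it. camera_info takes no time and is no camera call.
A pose or a line that the arm cannot do raises MotionError and nothing moves.
- job_done(): hands the job in; it is judged then, once.
Readings, each from a call of its own:
- get_time(): time.
- get_joint_pos(): joint angles.
- get_qvel(): joint speeds.
- get_effort(): joint torques, N m.
- get_tcp_pos(): TCP position.
- get_ee_rot(): TCP orientation.
- get_ft_force(): force on the tool from outside, world axes, zero at the start.
- get_ft_torque(): the same for the moment, N m.
- get_grip_width(): opening from 0.0 (shut) to 1.0 (fully open).
- get_finger_force(): force on a finger pad.
Only numpy, scipy, OpenCV 4.12 (cv2) and the standard library are available. Lean on these libraries where they do the work, as an engineer would, in place of code of your own. Each camera call takes 0.05 s, during which the arm holds its last target. There are 200 camera calls.

## Working session

There is one attempt and no reset: what is moved stays moved. The work goes in short steps, each a Python script; the robot and the scene stay as the last script left them, time stands still between calls to the robot, and variables do not carry over. Pictures are saved under pics/ and viewed, at most 10 in all, crops included, and the job is handed in when it is done.

```bash
mkdir -p pics; ls
python3 - <<'E'
from station import *
import cv2,numpy as np
a=read_camera("scene");b=read_camera("top")
cv2.imwrite("pics/s.png",a[:,:,::-1]);cv2.imwrite("pics/t.png",b[:,:,::-1])
for n in("scene","top","wrist"):print(camera_info(n))
print(get_time(),get_ee_rot())
E
```

```text
pics
{'intrinsics': array([[376.93954731,   0.        , 249.95934198],
       [  0.        , 376.93954731, 195.53826496],
       [  0.        ,   0.        ,   1.        ]]), 'dist': array([-0.11227083,  0.        ,  0.        ,  0.        ,  0.        ]), 'T': array([[ 0.85848954, -0.3268225 ,  0.39519964,  0.89713339],
       [ 0.51241371,  0.51557815, -0.68673966, -0.65974229],
       [ 0.02068567,  0.79206454,  0.61008678,  0.61893695],
       [ 0.        ,  0.        ,  0.        ,  1.        ]])}
{'intrinsics': array([[349.58146899,   0.        , 258.03580138],
       [  0.        , 349.58146899, 196.48481869],
       [  0.        ,   0.        ,   1.        ]]), 'dist': array([-0.06150415,  0.        ,  0.        ,  0.        ,  0.        ]), 'T': array([[ 0.01757666,  0.99419854, -0.10611472,  0.44634846],
       [-0.99934307,  0.0208328 ,  0.02965494, -0.01290641],
       [ 0.03169357,  0.10552378,  0.99391159,  0.8203828 ],
       [ 0.        ,  0.        ,  0.        ,  1.        ]])}
{'intrinsics': array([[287.09504274,   0.        , 251.2108265 ],
       [  0.        , 287.09504274, 190.40698552],
       [  0.        ,   0.        ,   1.        ]]), 'dist': array([-0.03061092,  0.        ,  0.        ,  0.        ,  0.        ]), 'tool_from_camera': array([[ 8.34546777e-04,  9.63073679e-01,  2.69236685e-01,
         7.52327242e-02],
       [ 9.99999632e-01, -8.57893316e-04, -3.09467391e-05,
        -8.13647701e-05],
       [ 2.01172363e-04,  2.69236612e-01, -9.63074040e-01,
        -1.64059890e-01],
       [ 0.00000000e+00,  0.00000000e+00,  0.00000000e+00,
         1.00000000e+00]])}
0.1 [-6.78881129e-04  9.82675109e-01  1.85335252e-01 -1.17919157e-04]
```

View pics/s.png

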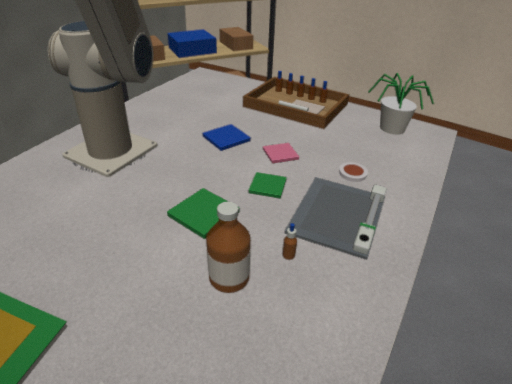

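View pics/t.png

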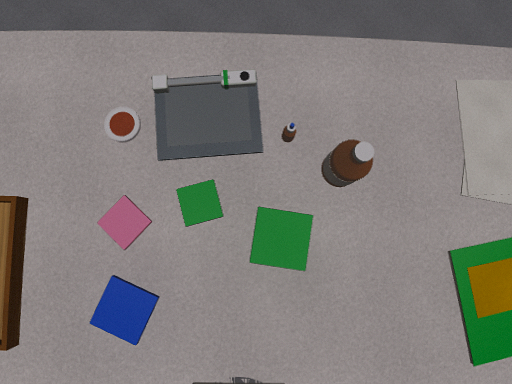

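Two green squares could be the mount: the small one at top (200,203) / scene (268,185), and the larger one at top (281,238) / scene (203,212). The smaller of the two fits the description. The large book at the lower right has an orange patch and is much bigger. The plate's front corners are at about (157,160) and (262,152) in the top view. Next I'll measure these and make a crop to confirm.

```bash
cat > h.py <<'E'
from station import *
import cv2,numpy as np
from scipy.spatial.transform import Rotation as R
def ray(n,px,T=None):
    c=camera_info(n); T=c["T"] if T is None else T
    u=cv2.undistortPoints(np.array(px,float).reshape(-1,1,2),c["intrinsics"],c["dist"]).reshape(-1,2)
    d=np.c_[u[:,0],-u[:,1],-np.ones(len(u))]@T[:3,:3].T
    return T[:3,3],d/np.linalg.norm(d,axis=1)[:,None]
def onplane(n,px,z,T=None):
    o,d=ray(n,px,T); return o+d*((z-o[2])/d[:,2])[:,None]
def tri(a,b):
    (o1,d1),(o2,d2)=a,b; out=[]
    for p,q in zip(d1,d2):
        s=np.linalg.lstsq(np.c_[p,-q],o2-o1,rcond=None)[0]
        out.append(np.r_[(o1+s[0]*p+o2+s[1]*q)/2,np.linalg.norm(o1+s[0]*p-o2-s[1]*q)])
    return np.array(out)
def quad(mask):
    c=max(cv2.findContours(mask.astype(np.uint8),cv2.RETR_EXTERNAL,cv2.CHAIN_APPROX_NONE)[0],key=cv2.contourArea)
    h=cv2.convexHull(c)
    for e in np.linspace(2,20,40):
        p=cv2.approxPolyDP(h,e,True)
        if len(p)<=4:break
    return p.reshape(-1,2).astype(float)
def green(im):
    h=cv2.cvtColor(im,cv2.COLOR_RGB2HSV); return cv2.inRange(h,(45,120,40),(85,255,255))
def comp(mask,px):
    n,l=cv2.connectedComponents(mask); return l==l[int(px[1]),int(px[0])]
E
python3 - <<'E'
from h import *
t=cv2.imread("pics/t.png")[:,:,::-1].copy();s=cv2.imread("pics/s.png")[:,:,::-1].copy()
Q={}
for n,im,a,b in(("top",t,(200,203),(281,238)),("scene",s,(268,185),(203,212))):
    for k,p in(("m",a),("big",b)):
        q=quad(comp(green(im),p));Q[n+k]=q;w=onplane(n,q,.012)
        print(n,k,q.tolist(),w.round(4)[:,:2].tolist(),np.linalg.norm(w-np.roll(w,1,0),axis=1).round(3))
def order(n,k):
    w=onplane(n,Q[n+k],.012)[:,:2];c=w.mean(0);v=w-c;return Q[n+k][np.argsort(np.arctan2(v[:,1],v[:,0]))]
print(tri(ray("top",order("top","m")),ray("scene",order("scene","m"))).round(4))
# plate: dark bluish grey
pc={}
for n,im,p in(("top",t,(210,125)),("scene",s,(330,215))):
    h=cv2.cvtColor(im,cv2.COLOR_RGB2HSV);print(h[p[1],p[0]])
    g=cv2.cvtColor(im,cv2.COLOR_RGB2GRAY);m=((g<105)&(h[:,:,1]<100)).astype(np.uint8)
    m=cv2.morphologyEx(m,cv2.MORPH_OPEN,np.ones((3,3)))
    q=quad(comp(m,p));w=onplane(n,q,.01);print(n,q.tolist(),w.round(4)[:,:2].tolist(),np.linalg.norm(w-np.roll(w,1,0),axis=1).round(3))
a=cv2.resize(t[60:280,90:330],None,fx=2.5,fy=2.5,interpolation=2)
cv2.imwrite("pics/c.png",a[:,:,::-1])
E
```

```text
top m [[213.0, 180.0], [222.0, 215.0], [186.0, 225.0], [177.0, 189.0]] [[0.5691, 0.0687], [0.4879, 0.0454], [0.4633, 0.1274], [0.5462, 0.1515]] [0.086 0.084 0.086 0.086]
top big [[258.0, 207.0], [312.0, 215.0], [304.0, 270.0], [250.0, 262.0]] [[0.5081, -0.0374], [0.4919, -0.1635], [0.3653, -0.1455], [0.3818, -0.0213]] [0.127 0.127 0.128 0.125]
scene m [[257.0, 173.0], [285.0, 178.0], [279.0, 197.0], [249.0, 191.0]] [[0.4668, 0.1251], [0.546, 0.1461], [0.5719, 0.059], [0.4916, 0.0392]] [0.089 0.082 0.091 0.083]
scene big [[202.0, 189.0], [224.0, 200.0], [205.0, 237.0], [168.0, 214.0]] [[0.38, -0.021], [0.4568, -0.0289], [0.4967, -0.1667], [0.3708, -0.1497]] [0.129 0.077 0.143 0.127]
[[4.881e-01 4.570e-02 6.500e-03 4.000e-04]
 [5.690e-01 6.870e-02 4.700e-03 2.800e-03]
 [5.453e-01 1.513e-01 8.900e-03 3.000e-03]
 [4.640e-01 1.284e-01 9.000e-03 1.700e-03]]
[107  20  89]
top [[256.0, 83.0], [262.0, 152.0], [158.0, 160.0], [154.0, 89.0]] [[0.8102, -0.0273], [0.639, -0.0446], [0.6142, 0.1996], [0.7887, 0.2189]] [0.247 0.172 0.246 0.176]
[102  14  89]
scene [[315.0, 178.0], [371.0, 192.0], [366.0, 258.0], [294.0, 237.0]] [[0.6172, 0.1952], [0.7752, 0.2173], [0.8375, -0.0315], [0.6706, -0.0553]] [0.256 0.16  0.256 0.169]
```

View pics/c.png

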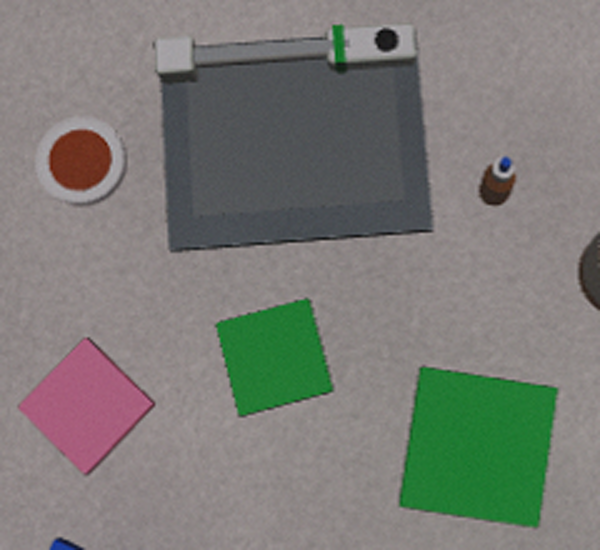

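The crop shows the plain green mount at (275,358), tilted roughly 10° from the plate. The large green square at (478,447) measures 127 mm against about 87 mm for the small one, so the small one is the mount. Next is one close look from above.

```bash
cat >> h.py <<'E'
def quat(yaw,pitch=0):  # tool down, tool x along yaw; pitch>0 leans fingers forward
    q=(R.from_euler('z',yaw)*R.from_euler('y',-pitch)*R.from_euler('x',np.pi)).as_quat(); return q[[3,0,1,2]]
def wristT():
    w=get_ee_rot();T=np.eye(4);T[:3,:3]=R.from_quat(np.r_[w[1:],w[0]]).as_matrix();T[:3,3]=get_tcp_pos()
    return T@camera_info("wrist")["tool_from_camera"]
E
python3 - <<'E'
from h import *
y=np.radians(6)
for p in((.55,.1,.3),(.42,.08,.005),(.65,.1,.1)):
    for yy in(y,y+np.pi,y-np.pi): print(p,round(yy,2),inverse_kinematics(p,quat(yy)))
move_pose((.54,.09,.33),quat(y))
T=wristT();im=read_camera("wrist");cv2.imwrite("pics/w1.png",im[:,:,::-1]);np.save("w1.npy",T)
print(get_time(),get_tcp_pos())
E
```

```text
(0.55, 0.1, 0.3) 0.1 [ 1.58564525e-01  2.43546372e-01  1.70111131e+00 -4.44089210e-16
  1.19693497e+00  1.62464110e+00]
(0.55, 0.1, 0.3) 3.25 [ 0.15856452  0.24354637  1.70111131  0.          1.19693497 -1.51695156]
(0.55, 0.1, 0.3) -3.04 [ 0.15856452  0.24354637  1.70111131  0.          1.19693497 -1.51695156]
(0.42, 0.08, 0.005) 0.1 [ 1.60384984e-01  5.61965054e-01  2.15882854e+00 -8.88178420e-16
  4.20799062e-01  1.62646156e+00]
(0.42, 0.08, 0.005) 3.25 [ 1.60384984e-01  5.61965054e-01  2.15882854e+00 -4.44089210e-16
  4.20799062e-01 -1.51513110e+00]
(0.42, 0.08, 0.005) -3.04 [ 1.60384984e-01  5.61965054e-01  2.15882854e+00 -4.44089210e-16
  4.20799062e-01 -1.51513110e+00]
(0.65, 0.1, 0.1) 0.1 [ 1.34553536e-01  6.16962928e-01  1.62437651e+00 -4.44089210e-16
  9.00253216e-01  1.60063011e+00]
(0.65, 0.1, 0.1) 3.25 [ 0.13455354  0.61696293  1.62437651  0.          0.90025322 -1.54096255]
(0.65, 0.1, 0.1) -3.04 [ 0.13455354  0.61696293  1.62437651  0.          0.90025322 -1.54096255]
2.8 [0.54010019 0.08936675 0.32988478]
```

View pics/w1.png

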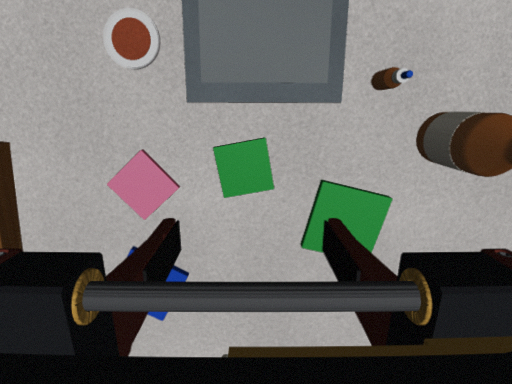

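The wrist view shows the plate's front edge at about row 100, from (187,102) to (342,103), and the mount at (243,167). The fingers are behind both.

Run:
```python
from h import *
im=cv2.imread("pics/w1.png")[:,:,::-1].copy();T=np.load("w1.npy")
g=cv2.cvtColor(im,cv2.COLOR_RGB2GRAY).astype(float);print(g[84:110,230].astype(int))
# desk/plate boundary row at columns
pts=[]
for c in range(200,332,6):
    col=g[85:115,c]; r=np.nonzero(col<115)[0].max();pts.append((c,85+r))
pts=np.array(pts,float)
for z in(0,.01):
    w=onplane("wrist",pts,z,T)
    k=np.polyfit(w[:,1],w[:,0],1);print(z,"x at y=.09",np.polyval(k,.09),"yaw deg",np.degrees(np.arctan(-k[0])))
e=quad(comp(((g<115)).astype(np.uint8),(260,40)));print(e.tolist(),onplane("wrist",e,.01,T).round(4)[:,:2].tolist())
q=quad(comp(green(im),(243,167)));w=onplane("wrist",q,.012,T);print(q.tolist(),w.round(4).tolist(),w.mean(0))
t=cv2.imread("pics/t.png")[:,:,::-1].copy();qt=quad(comp(green(t),(200,203)))
f=lambda q,w:q[np.argsort(np.arctan2(*(w-w.mean(0))[:,1::-1].T))]
print(tri(ray("wrist",f(q,w),T),ray("top",f(qt,onplane("top",qt,.012)))).round(4))
```

```text
[ 94  91  91  90  92  91  93  93  90  89  91  92  91  91  90  91  93  91
  91 156 165 161 161 161 162 163]
0 x at y=.09 0.6291119722566154 yaw deg 5.947395828517154
0.01 x at y=.09 0.6288394282900851 yaw deg 5.9473958285170365
[[348.0, 0.0], [340.0, 102.0], [187.0, 101.0], [182.0, 0.0]] [[0.79, -0.0296], [0.6432, -0.0439], [0.6186, 0.2026], [0.7636, 0.2176]]
[[264.0, 138.0], [273.0, 188.0], [224.0, 196.0], [213.0, 148.0]] [[0.5728, 0.072, 0.012], [0.489, 0.0464, 0.012], [0.4656, 0.1301, 0.012], [0.5474, 0.1551, 0.012]] [0.51872785 0.10089909 0.012     ]
[[ 4.881e-01  4.590e-02  8.000e-03  4.000e-04]
 [ 5.715e-01  7.080e-02 -5.300e-03  8.000e-04]
 [ 5.468e-01  1.546e-01  3.900e-03  3.000e-03]
 [ 4.632e-01  1.298e-01  3.200e-03  1.800e-03]]
```

```bash
cat >> h.py <<'E'
YAW=np.radians(5.95);E0=np.array([.631,.0793])
ex=np.array([np.cos(YAW),np.sin(YAW)]);ey=np.array([-ex[1],ex[0]])
def P(u,v,z): return np.r_[E0+u*ex+v*ey,z]
def uv(p): d=np.array(p[:2])-E0; return np.r_[d@ex,d@ey,p[2]]
def force(): f=get_ft_force(); return np.array([f[:2]@ex,f[:2]@ey,f[2]])
E
python3 - <<'E'
from h import *
q=quat(YAW)
command_gripper(.5)
move_pose(P(-.2,.032,.08),q)
movel(P(-.2,.032,.005),v=.15)
print(force(),uv(get_tcp_pos()))
movel(P(-.112,.032,.005),v=.06)
r=movel(P(-.085,.032,.005),v=.02,until_force=6)
print(r,uv(get_tcp_pos()),force(),get_time())
T=wristT();im=read_camera("wrist");cv2.imwrite("pics/w2.png",im[:,:,::-1])
print(uv(get_tcp_pos()),force())
E
```

```text
[-0.27992959 -0.6018434  -0.65498244] [-0.19912478  0.03202004  0.00556317]
True [-0.10447279  0.03200829  0.00457098] [ 0.7950099  -0.49632637  0.57788072] 7.5833
[-0.10462811  0.03200001  0.00447681] [ 0.77816307  0.31826839 -0.81593626]
```

View pics/w2.png

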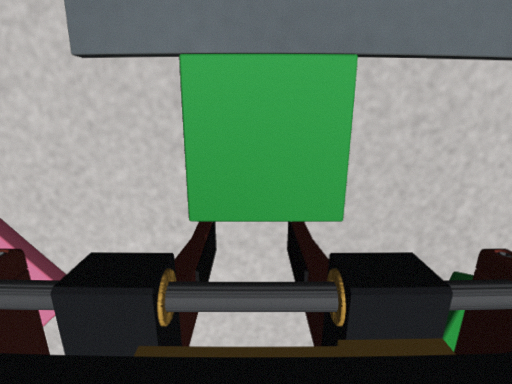

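The mount is now square and flush with the plate edge: green top at (268,135), far side on the edge at row 55, near side on the fingertips at row 220. I'll tip it along an arc with force feedback, first to 25°.

```bash
cat >> h.py <<'E'
import json
def arc(th,u0,c=.005):
    h=min(.010*np.tan(th),.012*np.sin(th)) if th<np.radians(33.5) else .012*np.sin(th)
    return np.array([u0+.09*(1-np.cos(th))-h+c*np.sin(th), .09*np.sin(th)+c*np.cos(th)])
def run(th0,th1,u0,d,v=.032,Ft=10,step=2,log=True,q=None):
    low=0
    for a in np.arange(th0,th1+.1,step):
        th=np.radians(a);n=np.array([np.cos(th),-np.sin(th)])
        p=arc(th,u0)+d*n
        movel(P(p[0],v,p[1]),frame=q,v=.04)
        f=np.mean([force() for _ in range(3)],0);F=-(f[0]*n[0]+f[2]*n[1]);S=-(f[0]*np.sin(th)+f[2]*np.cos(th))
        if log: print(int(a),uv(get_tcp_pos()).round(4),"f",f.round(1),"F %.1f S %.1f d %.4f"%(F,S,d))
        d+=np.clip((Ft-F)*.00015,-.0015,.001)
        low=low+1 if F<2 else 0
        if F>50 or low>4: print("STOP");break
    json.dump([a,u0,d],open("st.json","w"));return d
E
python3 - <<'E'
from h import *
for u in np.arange(-.1035,-.098,.0006):
    movel(P(u,.032,.005),v=.02);wait(.1);f=np.mean([force() for _ in range(4)],0);print(round(u,4),uv(get_tcp_pos()).round(4),f.round(1))
    if -f[0]>9:break
u0=u
d=run(2,24,u0,0.0)
print(get_time());im=read_camera("wrist");cv2.imwrite("pics/w3.png",im[:,:,::-1])
s=read_camera("scene")[120:270,180:400];cv2.imwrite("pics/s3.png",cv2.resize(s,None,fx=3,fy=3)[:,:,::-1])
E
```

```text
-0.1035 [-0.1041  0.032   0.0048] [-3.1  0.3 -0.9]
-0.1029 [-0.1041  0.032   0.0046] [-5.3  0.6 -0.4]
-0.1023 [-0.1041  0.032   0.0047] [-6.3  0.8  1.5]
-0.1017 [-0.1041  0.032   0.0046] [-7.3  0.7  3.9]
-0.1011 [-0.1041  0.032   0.0046] [-10.3   0.6   5.5]
2 [-0.104   0.0319  0.0075] f [-8.4  1.4  0.1] F 8.4 S 0.2 d 0.0000
4 [-0.1039  0.0319  0.0106] f [-8.1  1.3 -0.8] F 8.0 S 1.4 d 0.0002
6 [-0.1038  0.0319  0.0136] f [-8.6  0.6 -0.1] F 8.6 S 1.0 d 0.0005
8 [-0.1035  0.0319  0.0166] f [-8.8  0.3  1.1] F 8.9 S 0.2 d 0.0008
10 [-0.1032  0.032   0.0196] f [-9.7  1.3  0.8] F 9.7 S 0.9 d 0.0009
12 [-0.1027  0.0319  0.0227] f [-9.2  0.8  0.7] F 9.1 S 1.2 d 0.0010
14 [-0.1022  0.032   0.0256] f [-9.5  1.4  2.4] F 9.8 S -0.0 d 0.0011
16 [-0.1016  0.0319  0.0285] f [-9.4  1.4  1.7] F 9.5 S 1.0 d 0.0011
18 [-0.1009  0.0319  0.0314] f [-9.6  0.2  2.2] F 9.8 S 0.9 d 0.0012
20 [-0.1001  0.032   0.0343] f [-10.7   1.3   2. ] F 10.8 S 1.7 d 0.0012
22 [-0.0991  0.0319  0.0373] f [-11.1   1.2   2.7] F 11.3 S 1.7 d 0.0011
24 [-0.0981  0.0319  0.0403] f [-10.7   0.6   2.8] F 10.9 S 1.8 d 0.0009
12.3833
```

View pics/s3.png

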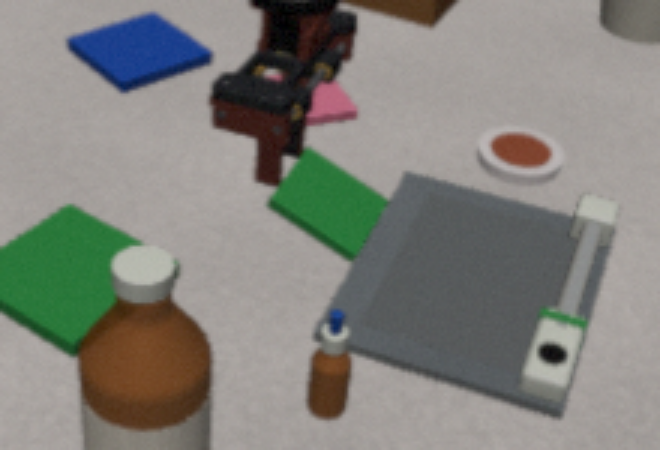

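The mount is tilting, with its near edge up on the fingertips at (290,190) and its far edge at the plate at (375,225). The forces match the model, so I'll continue to 76°.

Run:
```python
from h import *
a,u0,d=json.load(open("st.json"))
d=run(a+2,76,u0,d)
print(get_time())
s=read_camera("scene")[120:270,180:400];cv2.imwrite("pics/s4.png",cv2.resize(s,None,fx=3,fy=3)[:,:,::-1])
```

```text
26 [-0.097   0.0319  0.0431] f [-10.3   1.2   3. ] F 10.6 S 1.9 d 0.0008
28 [-0.0958  0.032   0.0459] f [-9.1 -0.2  3.9] F 9.9 S 0.9 d 0.0007
30 [-0.0945  0.032   0.0486] f [-9.8  0.1  4.1] F 10.5 S 1.3 d 0.0007
32 [-0.0931  0.032   0.0513] f [-9.2  0.4  4. ] F 9.9 S 1.5 d 0.0007
34 [-0.0917  0.032   0.0538] f [-10.3   1.1   5.5] F 11.6 S 1.2 d 0.0007
36 [-0.0901  0.032   0.0565] f [-9.7  1.3  5.3] F 10.9 S 1.4 d 0.0004
38 [-0.0885  0.032   0.0591] f [-8.6  0.5  5.6] F 10.2 S 0.9 d 0.0003
40 [-0.0868  0.032   0.0615] f [-10.2   0.9   7.6] F 12.6 S 0.7 d 0.0003
42 [-0.0848  0.032   0.0641] f [-8.8 -0.1  6.2] F 10.7 S 1.3 d -0.0001
44 [-0.0829  0.032   0.0664] f [-10.    1.    6.5] F 11.7 S 2.2 d -0.0002
46 [-0.081   0.032   0.0688] f [-9.2  0.5  8. ] F 12.1 S 1.1 d -0.0005
48 [-0.0788  0.032   0.0711] f [-9.7  0.6  8.1] F 12.5 S 1.8 d -0.0008
50 [-0.0765  0.032   0.0735] f [-9.4  0.7  8.2] F 12.3 S 2.0 d -0.0012
52 [-0.0741  0.032   0.0758] f [-8.9  0.3  7.9] F 11.7 S 2.1 d -0.0015
54 [-0.0717  0.032   0.0778] f [-9.5  0.   9. ] F 12.8 S 2.4 d -0.0018
56 [-0.0691  0.032   0.08  ] f [-7.4  0.3  9.8] F 12.3 S 0.6 d -0.0022
58 [-0.0665  0.032   0.082 ] f [-7.   0.2  9.5] F 11.8 S 0.9 d -0.0026
60 [-0.0638  0.032   0.0839] f [-7.6  0.2 10.1] F 12.5 S 1.5 d -0.0028
62 [-0.0609  0.032   0.0858] f [-6.8  0.1 10.2] F 12.2 S 1.2 d -0.0032
64 [-0.0581  0.032   0.0875] f [-5.4 -0.2 10.7] F 12.0 S 0.2 d -0.0035
66 [-0.0551  0.032   0.0892] f [-5.6 -0.2 10.7] F 12.1 S 0.8 d -0.0038
68 [-0.052   0.032   0.0907] f [-6.3 -0.6 11.5] F 13.0 S 1.6 d -0.0041
70 [-0.0489  0.032   0.0922] f [-5.3 -0.6 10.4] F 11.6 S 1.4 d -0.0046
72 [-0.0457  0.032   0.0936] f [-4.9  0.8 11.8] F 12.8 S 1.0 d -0.0048
74 [-0.0425  0.032   0.0948] f [-4.3 -0.4 10.4] F 11.2 S 1.3 d -0.0052
76 [-0.039   0.032   0.0959] f [-3.6 -0.6 12.4] F 12.9 S 0.4 d -0.0054
18.9833
```

View pics/s4.png

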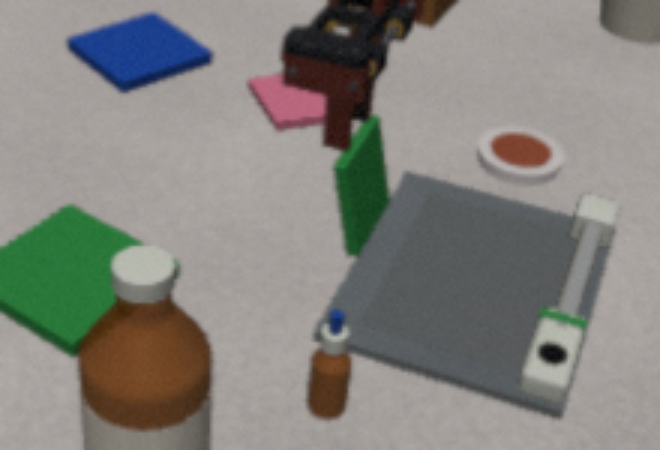

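The mount stands nearly upright at (362,185). The tip height of 96 mm suggests its foot is pivoting on the plate's upper edge. I'll carry it over the top with a lighter push.

Run:
```python
from h import *
a,u0,d=json.load(open("st.json"))
d=run(a+2,104,u0,d,Ft=7)
wait(.5);print(get_time(),force())
s=read_camera("scene")[120:270,180:400];t=read_camera("top")[60:210,130:350]
cv2.imwrite("pics/s5.png",cv2.resize(np.vstack([s,t]),None,fx=2,fy=2)[:,:,::-1])
```

```text
78 [-0.0357  0.032   0.0969] f [-2.8 -0.4 12. ] F 12.4 S 0.2 d -0.0059
80 [-0.0327  0.032   0.0978] f [-1.4 -0.3  8.6] F 8.7 S -0.2 d -0.0067
82 [-0.0292  0.032   0.0985] f [-1.7 -0.6 10.2] F 10.3 S 0.3 d -0.0069
84 [-0.0259  0.032   0.0992] f [-1.7 -1.   9.5] F 9.6 S 0.7 d -0.0074
86 [-0.0225  0.0319  0.0997] f [-0.8 -0.3  8.1] F 8.1 S 0.2 d -0.0078
88 [-0.0188  0.032   0.1001] f [-1.1 -0.1  8.4] F 8.5 S 0.8 d -0.0080
90 [-0.0152  0.032   0.1003] f [-1.2 -0.6  9. ] F 9.0 S 1.2 d -0.0082
92 [-0.0116  0.032   0.1005] f [0.9 0.5 9.9] F 9.9 S -0.6 d -0.0085
94 [-0.0081  0.032   0.1005] f [ 0.1 -1.   8.3] F 8.2 S 0.5 d -0.0089
96 [-0.0043  0.032   0.1004] f [-0.4 -0.5  8.7] F 8.6 S 1.3 d -0.0091
98 [-0.0007  0.032   0.1001] f [ 0.3 -1.   9.7] F 9.6 S 1.1 d -0.0094
100 [0.0029 0.032  0.0998] f [ 1.2 -0.3  8.8] F 8.8 S 0.4 d -0.0098
102 [0.0065 0.032  0.0992] f [ 1.6 -0.4  7.4] F 7.6 S -0.0 d -0.0100
104 [0.0103 0.032  0.0985] f [ 1.  -0.3  8.1] F 8.1 S 1.0 d -0.0101
23.0333 [ 2.6340332  -1.44929246  7.99634902]
```

View pics/s5.png

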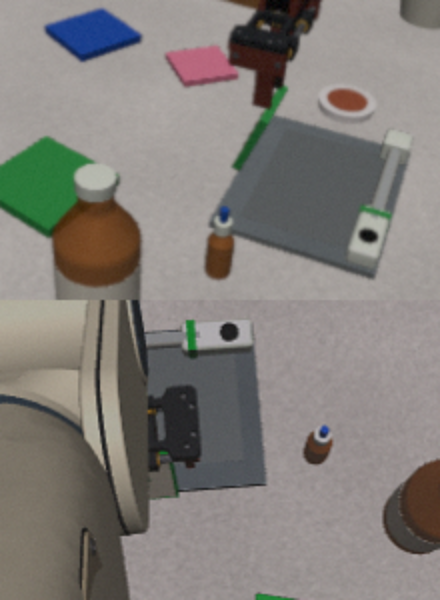

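The mount is past vertical and leans over the plate, held by the fingertips at scene crop (265,125). I'll take it a little further, then lift straight off so it falls onto the plate.

Run:
```python
from h import *
a,u0,d=json.load(open("st.json"))
d=run(a+2,112,u0,d,Ft=5)
p=uv(get_tcp_pos());movel(P(p[0],p[1],.14),v=.15);wait(.4)
movel(P(-.06,.032,.2),v=.25);movel(P(-.12,.032,.22),v=.25)
print(get_time(),force())
T=wristT();im=read_camera("wrist");np.save("w6.npy",T);cv2.imwrite("pics/w6.png",im[:,:,::-1])
```

```text
106 [0.0139 0.032  0.0977] f [ 2.4 -0.6  8.2] F 8.5 S -0.0 d -0.0103
108 [0.0173 0.032  0.0968] f [ 2.2 -0.1  7.4] F 7.7 S 0.2 d -0.0108
110 [0.0208 0.032  0.0958] f [ 2.2 -0.2  6.7] F 7.0 S 0.2 d -0.0112
112 [0.0242 0.032  0.0945] f [ 3.2 -0.5  5.3] F 6.1 S -1.0 d -0.0115
25.9667 [ 0.53761914 -0.60319891  0.31186688]
```

View pics/w6.png

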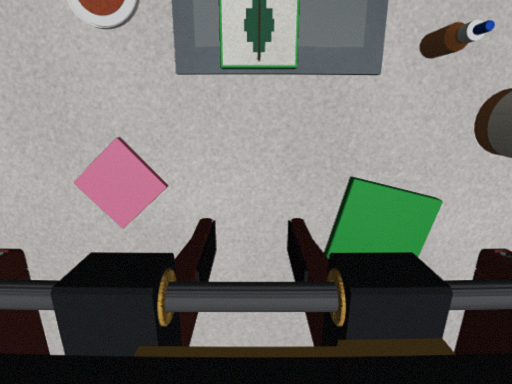

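The mount lies leaf side up on the plate, with its near side at row 67 just inside the plate's edge at row 73. I'll measure the margin, then nudge it about 20 mm further on.

Run:
```python
from h import *
T=np.load("w6.npy")
for px,z in(((220,67),.022),((298,68),.022),((180,73),.01),((380,74),.01)): print(px,uv(onplane("wrist",[px],z,T)[0]).round(4))
q=quat(YAW)
v=.026
movel(P(-.035,v,.06),v=.25);movel(P(-.035,v,.017),v=.1)
print(force())
r=movel(P(.012,v,.017),v=.05,until_force=15);print(r,uv(get_tcp_pos()),force())
movel(P(-.02,v,.017),v=.1);movel(P(-.06,v,.1),v=.25);movel(P(-.1,v,.25),v=.25)
T=wristT();im=read_camera("wrist");np.save("w7.npy",T)
move_pose((.35,-.3,.3),quat(YAW))
t=read_camera("top")[60:210,130:350];s=read_camera("scene")[120:270,180:400]
cv2.imwrite("pics/s7.png",np.vstack([cv2.resize(np.hstack([s,t]),(440,150)),cv2.resize(im,(440,330))])[:,:,::-1])
cv2.imwrite("pics/w7.png",im[:,:,::-1]);print(get_time())
```

```text
(220, 67) [0.0045 0.0692 0.022 ]
(298, 68) [ 0.0035 -0.0223  0.022 ]
(180, 73) [-0.0006  0.1194  0.01  ]
(380, 74) [-0.0009 -0.1251  0.01  ]
[ 0.24507067 -0.52887108 -0.04695194]
False [0.01181485 0.02601981 0.01691655] [-0.48857426 -0.0979736  -0.07206873]
32.0833
```

View pics/s7.png

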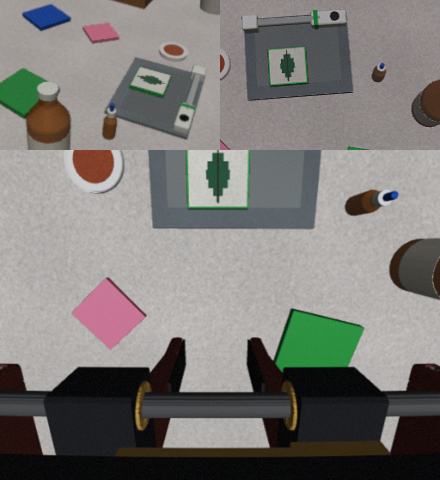

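The mount lies flat and leaf side up, with its near side at wrist crop row 208 well inside the plate edge at row 228. It is clear of the camera arm, and the dropper, dish and big bottle haven't moved. Handing in.

```bash
python3 -c "
from station import *
print(job_done())"
```

```text
the job is handed in; nothing more can be done
None
```

The mount was pushed against the plate's front edge, tipped up and flipped onto the base plate. It now lies flat, leaf side up and about 20 mm inside the front edge, and the job is handed in at about 32 s.

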